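# Hold the matching glaze tile in the colour reader

### The job

Look which colour chip lies on the pad of the colour reader, take the test tile glazed in that colour out of the rack, and lower it glazed end first, upright, through the slot in the reader's lid until the whole glazed lower part is below the lid's upper face. Finish while the gripper is still holding the tile there, hanging still in the slot and not standing on the reader's floor; do not let go. Leave the other two tiles in the rack, and leave the chips, the red-capped jar, the bowl and the brush where they are.

Things in the scene. Friction and masses are not known exactly. Their poses are not given: they have to be found in the camera images.
- reader: fixed colour reader: grey hollow box with a white lid, 140 (x) x 150 (y) x 120 mm high, one slot in the middle of the lid; a white pad, 75 x 85 mm, 10 mm high, adjoins its +y side. Origin: centre of the box's underside; z up. The lid is 12 mm thick; inside, the box is empty down to its floor, 8 mm above the table
- slot (a point): centre of the slot at the lid's upper face, 120 mm above the table; axes as the reader's: the slot is 42 mm long along y and 10 mm wide along x, straight through the lid. Steep black lips 6 mm high stand around it, leaning 3 mm outward on each side, so the mouth is 48 x 16 mm at their top
- pad (a point): middle of the pad at the reader's +y side, on its upper face 10 mm above the table, marked with a grey disc 50 mm across; the chip that lies here is the colour to be compared
- rack: fixed wooden rack, 60 (x) x 235 (y) x 35 mm high; origin: centre of its underside; three pockets in a row along its y, 75 mm apart, each 25 mm deep (floor 10 mm above the table), 42.5 mm along y and 10.5 mm along x; a tile stands upright in each, in any order of colours
- tile_blue: loose fired clay test tile, bare buff clay with blue glaze on its lowest 50 mm and a blue band on its top 8 mm; 8 mm thick (its x), 40 mm wide (its y), 110 mm tall (its z), about 80 g; it stands upright in the rack with its lowest 25 mm in the pocket, its axes along the rack's. Origin: centre of its foot (underside)
- chip_blue: loose blue glazed colour chip, a disc 36 mm across and 6 mm thick, origin at the centre of its underside; one of the three chips lies on the reader's pad, the other two on the chip tray
- tile_green: loose fired clay test tile, bare buff clay with green glaze on its lowest 50 mm and a green band on its top 8 mm; 8 mm thick (its x), 40 mm wide (its y), 110 mm tall (its z), about 80 g; it stands upright in the rack with its lowest 25 mm in the pocket, its axes along the rack's. Origin: centre of its foot (underside)
- chip_green: loose green glazed colour chip, a disc 36 mm across and 6 mm thick, origin at the centre of its underside; one of the three chips lies on the reader's pad, the other two on the chip tray
- tile_yellow: loose fired clay test tile, bare buff clay with yellow glaze on its lowest 50 mm and a yellow band on its top 8 mm; 8 mm thick (its x), 40 mm wide (its y), 110 mm tall (its z), about 80 g; it stands upright in the rack with its lowest 25 mm in the pocket, its axes along the rack's. Origin: centre of its foot (underside)
- chip_yellow: loose yellow glazed colour chip, a disc 36 mm across and 6 mm thick, origin at the centre of its underside; one of the three chips lies on the reader's pad, the other two on the chip tray
- chip_tray: fixed wooden tray, 65 (x) x 150 (y) x 10 mm, on the far side of the table, with the two chips that are not in use; origin: centre of its underside
- jar_b: bystander: white jar with a red cap, 64 mm across, 90 mm high, origin at the centre of its underside
- bowl: bystander: steel bowl, 150 mm across, 60 mm high, origin at the centre of its underside
- brush: bystander: loose flat brush with a wooden handle, about 200 mm long, lying on the table, origin on its underside
There are look-alikes about, which are no part of the job. What is shaped like the tile_blue but pink is not meant.

How it is judged:
By the outcome, as a careful person would: the job done as asked, in the order asked, and still so for the second after the job is handed in, while the arm keeps its last pose, push and grip.
It also fails if it takes over 35 s, if anything falls off the work surface, if the arm or the gripper's body presses on something with over 40 N, if the wrist force passes 120 N, or if a joint passes its speed limit or range.

### The arm

A 7-joint arm with a two-finger parallel gripper is mounted at the origin on the work surface. World frame = base frame: x ahead of the robot, y to its left, z up, the work surface at z = 0. Lengths are in m, angles in rad, forces in N, time in s.
With the tool pointing down it reaches from about 0.35 to 0.9 m from the base axis. Payload 8.1 kg.
Tool frame: the origin (TCP) lies on the front face of the gripper's body, between the roots of the fingers; the fingertips stand 66 mm ahead of it and the grasp point (between the pads) lies 47 mm ahead of it (arm.finger_overhang is the distance from the TCP to the fingertips, in m); z points along the fingers, y is the line along which they close (so a half turn about z gives the same grasp; the last joint's range is limited). The gripper opens to 92 mm and grips with 3 to 60 N. Pads are 19 mm wide; open, the fingers measure 130 mm over their backs; the gripper's body (75 mm by 190 mm) begins 47 mm behind the grasp point.
Start: joints at [1.137, 0.434, 0.025, 1.573, -0.012, 1.134, -0.075], TCP at [0.203, -0.591, 0.292] pointing down, gripper open.
Joint ranges: [-2.62, 2.62], [-0.44, 2.09], [-1.27, 1.32], [0.08, 2.57], [-1.32, 4.46], [0.12, 2], [-2.74, 2.74]. Speed limits (rad/s): [2.22, 2.22, 3.01, 3.01, 3.14, 3.14, 3.14].

### API

Orientations are given as a rotation vector (axis times angle).
In Python, from cell import readout, cams, workorder, spotter, arm gives the robot as it stands.
- The arm moves only by the tool nudge_tcp, called after "Request:" as a command line: name --pt "numbers of a row" for each row, then --argument value for the rest. Schema: {"type":"object","properties":{"ticks":{"type":"array","items":{"type":"array","items":{"type":"number"},"minItems":5,"maxItems":5},"minItems":1,"maxItems":10},"clamp_n":{"type":"number"},"only":{"type":"string"},"quiet":{"type":"boolean"},"lines":{"type":"string"}},"required":["ticks"],"additionalProperties":false}. ticks is a list of rows, 1 to 10 of them, each of 5 numbers: dx, dy, dz in a scale on which 1.0 is 0.2 m, then a turn about the tool's z in normalised numbers (1 is 2 rad), then the opening from 0.0 (shut) to 1.0 (fully open); each row shifts and turns the commanded pose from where the row before left it, along the tool's axes as they then stand; what a row does not reach is not made up. A row lasts 1/10 s, in which the tool goes at most 0.05 m and 0.15 rad, less where a joint would pass 70% of its speed; a pose out of reach is approached as far as the arm can. The fingers move at their own pace and stop on an object; clamp_n is the grip in N (left out, the last holds). Time passes only in rows, so rows that do not move let the fingers close. The tool returns the time, the measured TCP pose, the force, the opening and the grip force at its end. only (a regular expression) keeps the lines of the reply that match it, lines (a string "A,B") keeps lines A to B, and quiet returns only ok. No shift or turn number may pass 1 either way. Input that does not fit is refused with a message, and nothing moves.
- readout.observe(): the state, without advancing time (a new reading comes with each control period).
- cams.get_image(name): name is "side" or "top" or "wrist"; returns a dict with "image" (480x640x3 uint8, blue, green, red), "fx", "fy", "cx", "cy" (pixels), "cam_to_world" (4x4, takes a point from camera to world coordinates); the wrist camera has in their place "mount" (4x4, takes a point from camera to tool coordinates, whose origin is the TCP and whose axes are the flange's). Camera axes: x right, y down, z forward; pixel columns grow to the right and rows downward; lengths in m; the calibration is good to about 2 mm. A picture is of the moment at which its call begins: read the wrist's pose just before it. There is no depth.
- workorder.sign_off(): hands the job in; it is judged then, once.
Trained networks look in a picture, given as the dict that the camera call returned (one of the last four; its "shot" number tells which), for a name from the list of things; names that differ only in an ending like _2 or _b are one class to them, and where a whole thing is asked for, a point or a joint stands for the part that bears it (a point fixed in the world has none). Each returns a list of dicts, best first, with "score" (0 to 1); they miss things now and then, are a little off and sometimes report something else, mostly with a low value. They report only what shows in the picture. A call takes as long as a camera call. They do not tell look-alikes from the thing itself.
- spotter.boxes_of(picture, name): "centre" ([x, y, z] in m, in the coordinates of the camera as it stood for that picture, good to about 4 mm: the middle of the surface that is visible of it).
The state is a dict: "clock": time; "joints": joint angles; "dq": joint speeds; "joint_efforts": joint torques, N m; "position": TCP position; "ee_rot": TCP orientation; "force": force on the tool from outside, world axes, zero at the start; "ft_torque": the same for the moment, N m; "width": opening from 0.0 (shut) to 1.0 (fully open); "gripper_force": force on a finger pad.
Only numpy, scipy, OpenCV 4.12 (cv2) and the standard library are available. Lean on these libraries where they do the work, as an engineer would, in place of code of your own. Each camera call takes 0.05 s, during which the arm holds its last target. There are 200 camera calls.

## Working session

There is one attempt and no reset: what is moved stays moved. The work goes in short steps, Python scripts to look and compute and a tool call to move; the robot and the scene stay as the last step left them, time stands still between calls to the robot, and variables do not carry over. Pictures are saved under pics/ and viewed, at most 10 in all, crops included, and the job is handed in when it is done.

```bash
mkdir -p pics
```

Create h.py:
```python
import numpy as np, cv2
from scipy.spatial.transform import Rotation as R
from cell import readout, cams, workorder, spotter, arm
def shot(n):
    o=readout.observe(); p=cams.get_image(n)
    if 'cam_to_world' in p: T=np.array(p['cam_to_world'])
    else:
        B=np.eye(4); B[:3,:3]=R.from_rotvec(o['ee_rot']).as_matrix(); B[:3,3]=o['position']
        T=B@np.array(p['mount'])
    return p,T
def pix(p,T,w):
    c=np.linalg.inv(T)@np.append(w,1); return p['fx']*c[0]/c[2]+p['cx'],p['fy']*c[1]/c[2]+p['cy']
def atz(p,T,u,v,z):
    d=T[:3,:3]@np.array([(u-p['cx'])/p['fx'],(v-p['cy'])/p['fy'],1]); return T[:3,3]+d*(z-T[2,3])/d[2]
def find(p,T,n,k=3):
    for b in spotter.boxes_of(p,n)[:k]:
        w=(T@np.append(b['centre'],1))[:3]; print(n,round(b['score'],2),w.round(4),np.round(pix(p,T,w)))
```

Run:
```python
from h import *
o=readout.observe(); print(o['clock'],o['position'],R.from_rotvec(o['ee_rot']).as_matrix().round(3),o['width'])
for c in ('top','side'):
    p,T=shot(c); cv2.imwrite(f'pics/{c}0.png',p['image']); print(c,T[:3,3],p['fx'])
    for n in ('reader','rack','tile_blue','tile_green','tile_yellow','chip_blue','chip_green','chip_yellow'): find(p,T,n)
print(readout.observe()['clock'])
```

```text
0.0 [ 0.20282824 -0.59074557  0.29142438] [[ 0.946  0.325 -0.001]
 [ 0.325 -0.946  0.001]
 [-0.    -0.002 -1.   ]] 1.0000878023806645
top [0.43661753 0.01300349 1.07440842] 444.0801179040837
reader 0.84 [0.5795 0.1935 0.1222] [228. 247.]
rack 0.77 [ 0.5413 -0.2017  0.0351] [403. 269.]
tile_blue 0.72 [ 0.6609 -0.1397  0.0748] [378. 215.]
tile_blue 0.55 [ 0.5579 -0.1283  0.1016] [376. 258.]
tile_green 0.71 [ 0.5363 -0.2727  0.1001] [441. 268.]
tile_green 0.69 [ 0.7167 -0.2135  0.0162] [404. 198.]
tile_yellow 0.46 [ 0.5501 -0.204   0.0986] [410. 262.]
chip_blue 0.52 [0.7634 0.0979 0.016 ] [278. 180.]
chip_yellow 0.52 [0.5731 0.3114 0.0185] [187. 256.]
side [0.04205056 0.59090514 0.71315782] 442.5483975819515
reader 0.76 [0.5568 0.2217 0.0984] [261. 311.]
rack 0.75 [ 0.5298 -0.1765  0.0329] [391. 256.]
tile_blue 0.76 [ 0.4378 -0.1562  0.0664] [419. 265.]
tile_blue 0.62 [ 0.5581 -0.1291  0.0826] [372. 243.]
tile_blue 0.58 [ 0.6563 -0.1343  0.0631] [344. 232.]
tile_green 0.8 [ 0.5316 -0.2787  0.0834] [417. 223.]
tile_yellow 0.66 [ 0.5471 -0.2059  0.0828] [395. 232.]
tile_yellow 0.59 [0.6104 0.4577 0.0662] [138. 376.]
tile_yellow 0.3 [ 0.5537 -0.1322  0.0825] [375. 243.]
chip_blue 0.56 [0.7852 0.0485 0.0124] [258. 257.]
chip_yellow 0.78 [0.5732 0.3146 0.0169] [222. 360.]
0.9
```

View pics/top0.png

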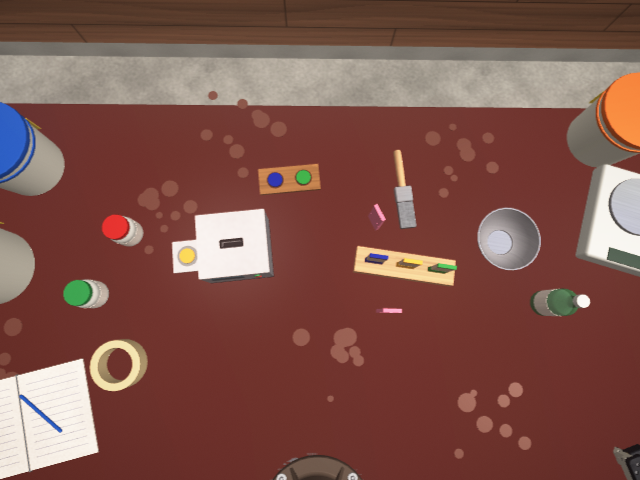

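View pics/side0.png

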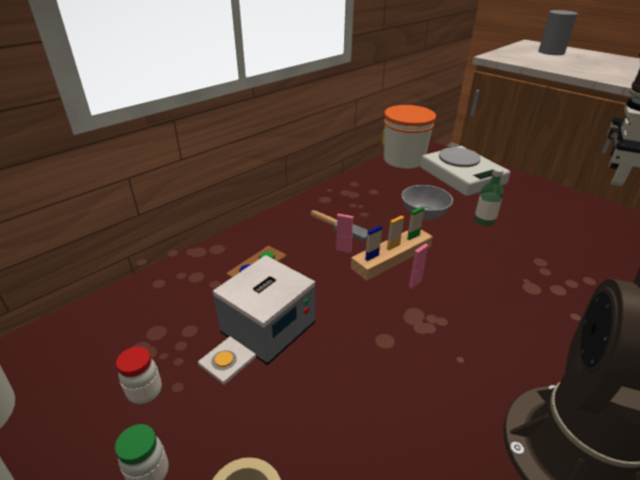

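The yellow chip lies on the pad at top (187,256); blue (275,180) and green (303,177) are on the tray. Yellow candidates: the yellow-banded tile in the middle pocket at top (410,262). The pink tiles at (378,213) and (390,310) are look-alikes and are not meant. Next I'll confirm this in a crop and measure the yaws.

Run:
```python
from h import *
p,T=shot('top'); im=p['image']; hsv=cv2.cvtColor(im,cv2.COLOR_BGR2HSV)
a=cv2.resize(im[235:295,345:465],None,fx=6,fy=6,interpolation=cv2.INTER_CUBIC)
cv2.imwrite('pics/crop1.png',a)
def rect(m,z,box,name):
    x0,y0,x1,y1=box; k=np.zeros(m.shape,np.uint8); k[y0:y1,x0:x1]=m[y0:y1,x0:x1]*255
    c=max(cv2.findContours(k,0,2)[0],key=cv2.contourArea)
    w=np.array([atz(p,T,*q,z)[:2] for q in c[:,0].astype(float)],np.float32)
    r=cv2.minAreaRect(w*1000); print(name,r, 'px',cv2.minAreaRect(c)[0])
h,s,v=cv2.split(hsv)
rect((h>8)&(h<25)&(v>130),.035,(345,235,465,295),'rack')
rect((h>20)&(h<32)&(s>140)&(v>120),.120,(395,250,425,275),'yband')
rect((v<70),.126,(212,230,250,255),'lips')
rect((s<60)&(v>150),.120,(194,200,275,285),'lid')
print(readout.observe()['clock'])
```

```text
rack ((549.2916870117188, -205.042236328125), (238.40289306640625, 62.045745849609375), 81.64035034179688) px (404.61004638671875, 265.247802734375)
yband ((549.50244140625, -205.03665161132812), (38.23313903808594, 8.019867897033691), 81.21605682373047) px (412.5230712890625, 260.8497314453125)
lips ((594.1155395507812, 190.3094940185547), (11.811539649963379, 47.71587371826172), 18.993040084838867) px (229.79998779296875, 239.89999389648438)
lid ((587.5222778320312, 191.33993530273438), (140.95867919921875, 159.82965087890625), 5.9220781326293945) px (229.36856079101562, 243.86968994140625)
0.95
```

View pics/crop1.png

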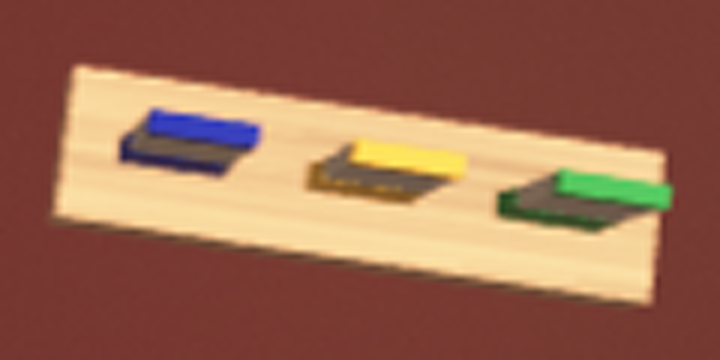

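The crop shows the yellow tile in the middle pocket (band at crop (410,160)), between blue and green. The rack and the band agree: centre (0.549,-0.205), yaw -0.148.

Units first: shifts go in shares of 0.2 m and turns go in shares of 2 rad. So -0.14 rad / 2 = -0.07.

Request:
nudge_tcp --pt "0 0 0 -0.07 1" --pt "0 0 0 -0.07 1" --pt "0 0 0 -0.07 1" --pt "0 0 0 -0.07 1" --pt "0 0 0 -0.07 1" --pt "0 0 0 -0.07 1" --pt "0 0 0 -0.07 1" --pt "0 0 0 -0.056 1"

```text
clock: 1.75
position: [0.2029, -0.5912, 0.2922]
ee_rot: [2.374, 2.058, -0.0]
force: [0.7, -0.3, -0.1]
width: 1.003
gripper_force: 0.0
```

Request:
nudge_tcp --pt "0.17 0.11 0 0 0.6" --pt "0.17 0.11 0 0 0.6" --pt "0.17 0.11 0 0 0.6" --pt "0.17 0.11 0 0 0.6" --pt "0.17 0.11 0 0 0.6" --pt "0.17 0.11 0 0 0.6" --pt "0.17 0.11 0 0 0.6" --pt "0.17 0.11 0 0 0.6" --pt "0.17 0.11 0 0 0.6" --pt "0.17 0.11 0 0 0.6"

```text
clock: 2.75
position: [0.4716, -0.2861, 0.2924]
ee_rot: [2.38, 2.05, 0.0]
force: [1.1, -1.4, -0.4]
width: 0.598
gripper_force: 0.0
```

Add to h.py:
```python
def go(w,yang):
    "shift to world TCP w in tool axes, and turn bringing tool y to angle yang (mod pi); shift given for axes now and after the turn"
    o=readout.observe(); M=R.from_rotvec(o['ee_rot']).as_matrix()
    t=np.arctan2(M[1,1],M[0,1]); d=(yang-t+np.pi/2)%np.pi-np.pi/2
    M2=M@R.from_euler('z',-d).as_matrix(); e=np.array(w)-o['position']
    print('t',round(o['clock'],2),'pos',o['position'].round(4) if hasattr(o['position'],'round') else o['position'],'turn',round(-d,4),'now',(M.T@e).round(4),'after',(M2.T@e).round(4),'tilt',M[:,2].round(4),'F',np.round(o['force'],1),'w',round(o['width'],3),'q7',np.round(o['joints'][6],2))
```

Run:
```python
from h import *
go([.5493,-.205,.147],-.148)
```

```text
t 2.75 pos [ 0.4716 -0.2861  0.2924] turn -0.0004 now [0.0917 0.0648 0.1454] after [0.0917 0.0648 0.1454] tilt [ 4.e-04 -4.e-04 -1.e+00] F [ 1.1 -1.4 -0.4] w 0.598 q7 0.17
```

Scaled: 0.031 m / 0.2 = 0.155, 0.03 m / 0.2 = 0.15.

Request:
nudge_tcp --pt "0.155 0.1075 0 0 0.5" --pt "0.155 0.1075 0 0 0.5" --pt "0.15 0.1075 0.05 0 0.5" --pt "0 0 0 0 0.5" --pt "0 0 0 0 0.5"

```text
clock: 3.25
position: [0.5483, -0.2051, 0.2818]
ee_rot: [-2.377, -2.053, 0.001]
force: [-0.3, 0.0, 0.3]
width: 0.502
gripper_force: 0.0
```

Run:
```python
from h import *
p,T=shot('wrist'); cv2.imwrite('pics/w1.png',p['image']); print(p['fx'],np.array(p['mount']).round(3).tolist())
go([.5493,-.205,.147],-.148)
print(pix(p,T,[.5493,-.205,.12]),pix(p,T,[.549,-.205,.035])); find(p,T,'tile_yellow')
h,s,v=cv2.split(cv2.cvtColor(p['image'],cv2.COLOR_BGR2HSV))
m=((h>20)&(h<32)&(s>140)&(v>150)).astype(np.uint8)*255
for c in cv2.findContours(m,0,2)[0]:
    if cv2.contourArea(c)>80:
        w=np.array([atz(p,T,*q,.120)[:2] for q in c[:,0].astype(float)],np.float32); print(cv2.minAreaRect(w*1000),cv2.minAreaRect(c)[0])
```

```text
332.9091948033451 [[-0.001, -0.954, -0.298, 0.082], [1.0, -0.001, -0.0, 0.001], [0.0, -0.298, 0.954, -0.092], [0.0, 0.0, 0.0, 1.0]]
t 3.3 pos [ 0.5477 -0.2064  0.2821] turn -0.0002 now [0.0017 0.0014 0.1351] after [0.0017 0.0014 0.1351] tilt [-7.e-04 -5.e-04 -1.e+00] F [-0.3 -0.8  0.4] w 0.503 q7 -0.04
(np.float64(316.3117799015032), np.float64(244.3919979959336)) (np.float64(316.0088375623155), np.float64(219.4534198506687))
tile_yellow 0.59 [ 0.5509 -0.1946  0.1176] [316. 231.]
((620.9249877929688, -319.4190673828125), (40.784053802490234, 5.957677364349365), 81.3334732055664) (414.33697509765625, 353.7986145019531)
((447.5188293457031, -293.3851623535156), (41.89646911621094, 6.491517066955566), 80.61906433105469) (217.98934936523438, 353.1982116699219)
((551.2767944335938, -206.7179718017578), (41.35151290893555, 8.202367782592773), 81.61161041259766) (318.9999694824219, 245.5)
```

View pics/w1.png

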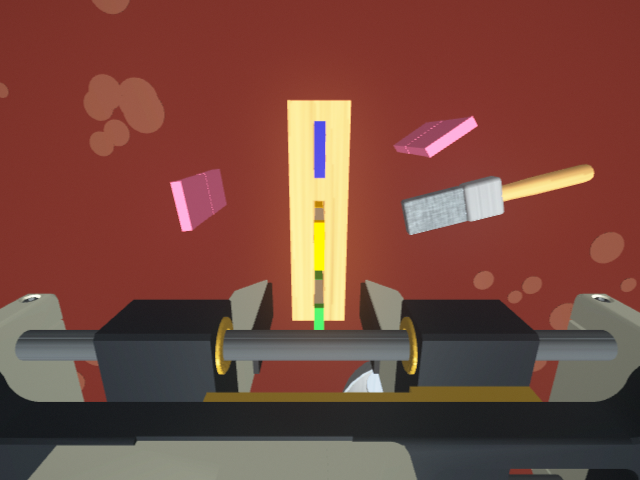

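The wrist picture shows the yellow tile upright at (319,246) between the fingers, with blue at (320,150) and green at (319,318). The pink tiles are lying off to the sides.

Scaled: 0.035 m / 0.2 = 0.175, 0.002 m / 0.2 = 0.01.

Request:
nudge_tcp --pt "0.005 0.01 0 0 0.5" --pt "0 0 0.175 0 0.5" --pt "0 0 0.175 0 0.5" --pt "0 0 0.175 0 0.5" --pt "0 0 0.1 0 0.5" --pt "0 0 0.05 0 0.5" --pt "0 0 0 0 0.5" --pt "0 0 0 0 0.5"

```text
clock: 4.15
position: [0.5507, -0.2057, 0.1483]
ee_rot: [2.379, 2.049, 0.001]
force: [0.5, -0.1, 1.5]
width: 0.5
gripper_force: 0.0
```

Run:
```python
from h import *
go([.5502,-.206,.147],-.148)
p,T=shot('wrist')
h,s,v=cv2.split(cv2.cvtColor(p['image'],cv2.COLOR_BGR2HSV))
m=((h>20)&(h<32)&(s>140)&(v>150)).astype(np.uint8)*255
M=np.linalg.inv(np.array(p['mount']))
for c in cv2.findContours(m,0,2)[0]:
    if cv2.contourArea(c)>80:
        w=np.array([atz(p,T,*q,.120)[:2] for q in c[:,0].astype(float)],np.float32); print(cv2.minAreaRect(w*1000),cv2.minAreaRect(c)[0])
go([.5502,-.206,.147],-.148)
cv2.imwrite('pics/w2.png',p['image'])
```

```text
t 4.15 pos [ 0.5507 -0.2057  0.1483] turn -0.0007 now [-0.0004 -0.0005  0.0013] after [-0.0004 -0.0005  0.0013] tilt [ 1.4e-03 -5.0e-04 -1.0e+00] F [ 0.5 -0.1  1.5] w 0.5 q7 -0.11
((548.9727172851562, -220.4857177734375), (12.975844383239746, 8.620781898498535), 81.91185760498047) (315.0, 372.5)
((591.9246826171875, -218.1046905517578), (17.920183181762695, 2.3674304485321045), 81.63683319091797) (414.2850341796875, 355.2211608886719)
((509.5889587402344, -205.15982055664062), (18.856836318969727, 2.8557288646698), 81.84552001953125) (217.6281280517578, 354.31048583984375)
((553.5814819335938, -191.3494873046875), (15.91722583770752, 8.662470817565918), 81.39415740966797) (315.5, 311.5)
t 4.2 pos [ 0.551  -0.2056  0.1486] turn -0.0006 now [-0.0005 -0.0007  0.0016] after [-0.0005 -0.0007  0.0016] tilt [ 2.e-03 -7.e-04 -1.e+00] F [0.6 0.5 0.8] w 0.498 q7 -0.11
```

View pics/w2.png

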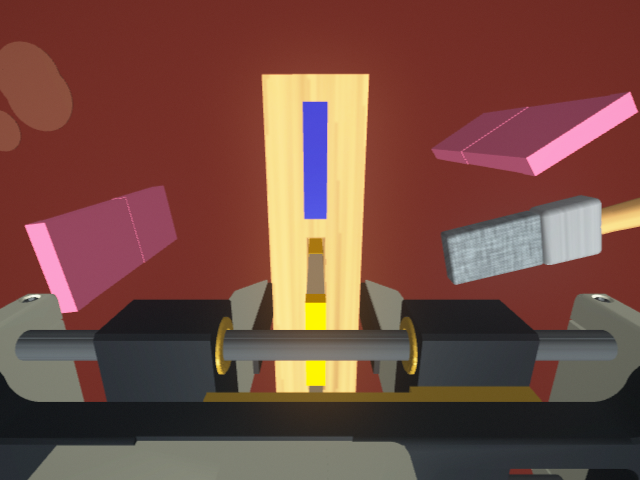

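The tile's band spans (305-327, 303-386), midway between the fingers. I'll close on it now.

Scaled: 0.001 m / 0.2 = 0.005.

Request:
nudge_tcp --pt "0 0 0.005 0 0" --pt "0 0 0 0 0" --pt "0 0 0 0 0" --pt "0 0 0 0 0" --pt "0 0 0 0 0" --pt "0 0 0 0 0" --pt "0 0 0 0 0" --clamp_n 30

```text
clock: 4.9
position: [0.5503, -0.2051, 0.1463]
ee_rot: [2.38, 2.051, -0.0]
force: [-0.5, -0.5, 1.6]
width: 0.088
gripper_force: 30.0
```

Scaled: -0.035 m / 0.2 = -0.175, -0.025 m / 0.2 = -0.125.

Request:
nudge_tcp --pt "0 0 -0.05 0 0" --pt "0 0 -0.075 0 0" --pt "0 0 -0.125 0 0" --pt "0 0 -0.175 0 0" --pt "0 0 -0.175 0 0" --pt "0 0 -0.175 0 0" --pt "0 0 0 0 0"

```text
clock: 5.6
position: [0.5523, -0.2052, 0.307]
ee_rot: [2.374, 2.047, 0.007]
force: [0.2, 0.4, -1.4]
width: 0.083
gripper_force: 30.0
```

Run:
```python
from h import *
go([.58,.10,.30],0.05)
p,T=shot('top'); im=p['image']; cv2.imwrite('pics/slot.png',cv2.resize(im[200:290,165:285],None,fx=6,fy=6,interpolation=cv2.INTER_CUBIC))
```

```text
t 5.6 pos [ 0.5523 -0.2052  0.307 ] turn -0.1979 now [ 0.306  -0.0176  0.0065] after [0.3034 0.0429 0.0065] tilt [ 0.0082 -0.0025 -1.    ] F [ 0.2  0.4 -1.4] w 0.083 q7 -0.03
```

View pics/slot.png

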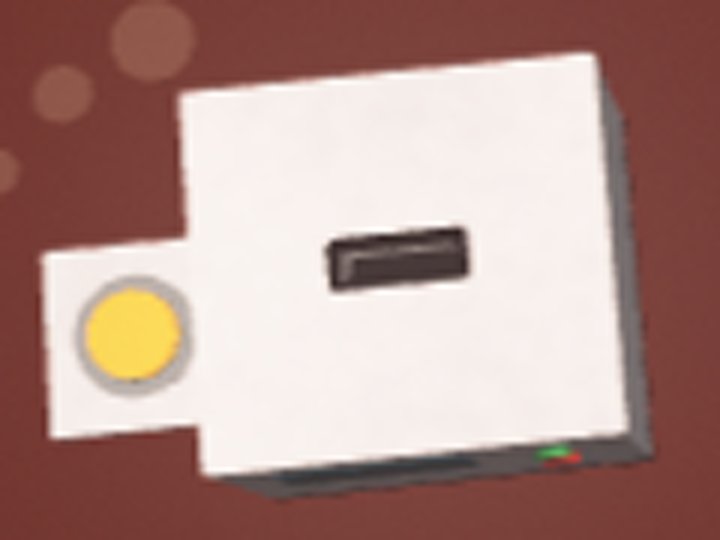

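The crop shows the reader with a yellow chip on its pad and the slot at crop (398,259). The lid edges give a yaw of about +0.09.

Scaled: 0.035 m / 0.2 = 0.175, 0.025 m / 0.2 = 0.125, -0.12 rad / 2 = -0.06.

Request:
nudge_tcp --pt "0 0 0 -0.06 0" --pt "0 0 0 -0.06 0" --pt "0.1 0.015 0 0 0" --pt "0.175 0.03 0 0 0" --pt "0.175 0.03 0 0 0" --pt "0.175 0.03 0 0 0" --pt "0.175 0.03 0 0 0" --pt "0.175 0.03 0 0 0" --pt "0.125 0.025 0 0 0" --pt "0 0 0 0 0"

```text
clock: 6.65
position: [0.5671, 0.0223, 0.3005]
ee_rot: [-2.108, -2.326, -0.001]
force: [0.1, 0.1, -1.3]
width: 0.088
gripper_force: 30.0
```

Request:
nudge_tcp --pt "0 0 0 0 0" --pt "0 0 0 0 0"

```text
clock: 6.85
position: [0.5675, 0.0161, 0.3005]
ee_rot: [-2.118, -2.319, 0.002]
force: [0.4, -0.4, -0.9]
width: 0.085
gripper_force: 30.0
```

Run:
```python
from h import *
p,T=shot('top'); im=p['image'][200:290,165:285]
def fit(p,T,corn,z,n):
    w=np.array([atz(p,T,*q,z)[:2] for q in corn]); e=[w[1]-w[0],w[2]-w[1],w[2]-w[3],w[3]-w[0]]
    print(n,w.mean(0).round(4),[(round(float(np.hypot(*x)),4),round(float(np.degrees(np.arctan2(x[1],x[0]))),1)) for x in e])
fit(p,T,np.array([[180,93],[597,55],[630,433],[203,475]])/6+[164.6,199.6],.12,'lid')
go([.587,.19,.30],.088)
p,T=shot('wrist'); cv2.imwrite('pics/w3.png',p['image']); print(pix(p,T,[.588,.19,.12])); go([.587,.19,.30],.088)
```

```text
lid [0.5878 0.1871] [(0.1518, -84.5), (0.1395, -174.1), (0.1519, -84.4), (0.1397, -174.1)]
t 6.9 pos [0.5676 0.0159 0.3007] turn 0.002 now [0.1717 0.0349 0.0005] after [0.1717 0.0346 0.0005] tilt [-1.1e-03 -8.0e-04 -1.0e+00] F [-0.2  0.1 -1. ] w 0.086 q7 -0.22
(np.float64(365.91125454970535), np.float64(2.8978010307536124))
t 6.95 pos [0.5677 0.016  0.3008] turn 0.0019 now [0.1716 0.0348 0.0007] after [0.1717 0.0345 0.0007] tilt [-8.e-04 -6.e-04 -1.e+00] F [ 0.6 -0.8 -0.5] w 0.086 q7 -0.22
```

View pics/w3.png

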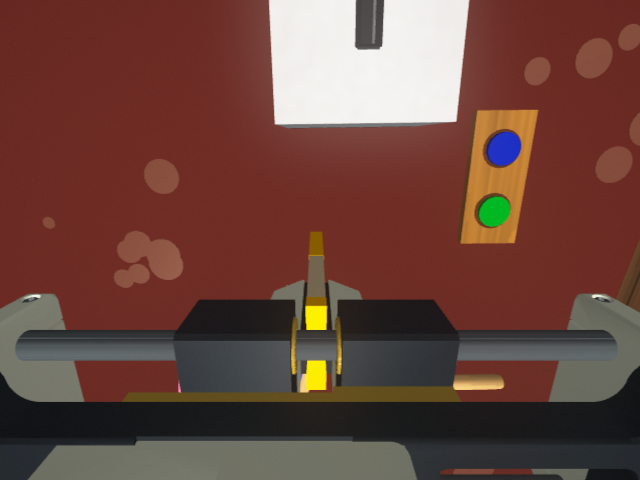

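The wrist picture shows the tile held (band at (316,318), glaze foot at (316,245)), with the slot at (369,20) and the lid edge below it. I'll move closer to see the whole slot.

Scaled: 0.018 m / 0.2 = 0.09, 0.008 m / 0.2 = 0.04, -0.01 rad / 2 = -0.005.

Request:
nudge_tcp --pt "0.09 0.04 0 -0.005 0" --pt "0.09 0.04 0 0 0" --pt "0.09 0.04 0 0 0" --pt "0.09 0.04 0 0 0" --pt "0.09 0.02 0 0 0" --pt "0 0 0 0 0" --pt "0 0 0 0 0" --pt "0 0 0 0 0"

```text
clock: 7.75
position: [0.5948, 0.1088, 0.3011]
ee_rot: [2.107, 2.329, -0.001]
force: [0.5, -1.6, -1.9]
width: 0.084
gripper_force: 30.0
```

Run:
```python
from h import *
go([.5878,.1871,.30],.10)
p,T=shot('wrist'); cv2.imwrite('pics/w4.png',p['image']); print(pix(p,T,[.5878,.1871,.12])); go([.5878,.1871,.30],.10)
```

```text
t 7.75 pos [0.5948 0.1088 0.3011] turn -0.0001 now [0.0786 0.0008 0.001 ] after [0.0786 0.0008 0.001 ] tilt [-2.e-04 -1.e-03 -1.e+00] F [ 0.5 -1.6 -1.9] w 0.084 q7 -0.38
(np.float64(315.6937312678124), np.float64(141.36034027725162))
t 7.8 pos [0.5948 0.1089 0.3011] turn -0.0001 now [0.0785 0.0008 0.001 ] after [0.0785 0.0008 0.001 ] tilt [-2.e-04 -9.e-04 -1.e+00] F [ 0.1  0.2 -0.1] w 0.088 q7 -0.38
```

View pics/w4.png

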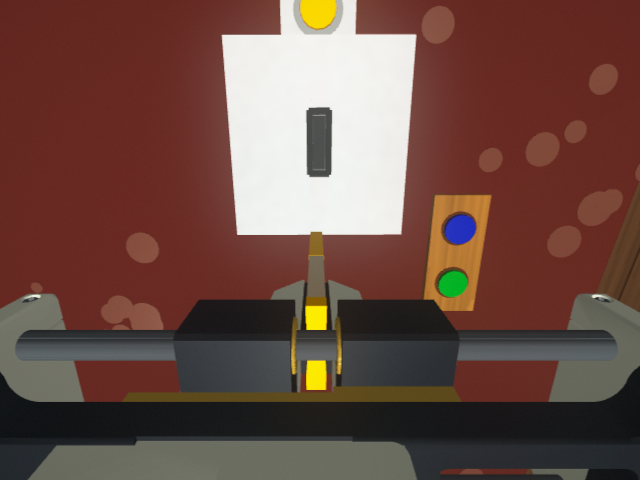

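The whole lid shows (corners (222,36), (416,35), (402,234), (237,235)), with the slot mouth at (306-332, 107-177) and the held tile's foot edge at (316,233). I'll measure slot and tile foot in the same picture.

Run:
```python
from h import *
p,T=shot('wrist'); im=p['image']; g=cv2.cvtColor(im,cv2.COLOR_BGR2GRAY); Mt=np.array(p['mount'])
o=readout.observe(); print(o['position'].round(4) if hasattr(o['position'],'round') else o['position'])
def rect(m,box,frame,z,n):
    x0,y0,x1,y1=box; k=np.zeros(m.shape,np.uint8); k[y0:y1,x0:x1]=m[y0:y1,x0:x1]*255
    c=max(cv2.findContours(k,0,1)[0],key=cv2.contourArea)
    w=np.array([atz(p,frame,*q,z)[:2] for q in c[:,0].astype(float)],np.float32)*1000
    r=cv2.minAreaRect(w); print(n,np.round(r[0],1),np.round(r[1],1),round(r[2],2), cv2.boundingRect(c)); 
zt=lambda z:T[2,3]+0*z
B=T@np.linalg.inv(Mt); H=B[2,3]
# in tool axes (tool z = H - world z)
rect(g>170,(215,25,425,245),Mt,H-.12,'lid tool')
rect(g<140,(295,95,345,190),Mt,H-.126,'mouth tool')
print('tile foot edge expected px at tool (.02,+-.004,.137):',[np.round(pix(p,Mt,[.02,y,.137]),1) for y in(-.004,.004)],'top edge',[np.round(pix(p,Mt,[.02,y,.027]),1) for y in(-.004,.004)])
for r in (234,236,240,246,252): 
    row=im[r,300:335].astype(int); s=row[:,2]-row[:,0]; b=np.where(cv2.cvtColor(im[r:r+1,300:335],cv2.COLOR_BGR2HSV)[0,:,0]>14)[0]; 
    hh=cv2.cvtColor(im[r:r+1,300:335],cv2.COLOR_BGR2HSV)[0,:,0]; e=np.where((hh>14)&(hh<30))[0]; print(r,e.min()+300,e.max()+300)
col=cv2.cvtColor(im[225:310,316:317],cv2.COLOR_BGR2HSV)[:,0]; print([(225+i,int(c[0]),int(c[2])) for i,c in enumerate(col) if i%2==0][:8], [(225+i,*map(int,c)) for i,c in enumerate(col)][70:85])
```

```text
[0.5948 0.1091 0.3012]
lid tool [80.7  3.2] [140.1 155.6] 89.85 (222, 25, 194, 210)
mouth tool [77.7  3.4] [50.2 18.4] 0.49 (307, 108, 25, 69)
tile foot edge expected px at tool (.02,+-.004,.137): [array([308.8, 228.3]), array([320.1, 228.3])] top edge [array([303.2, 300.8]), array([323.4, 300.7])]
234 310 322
236 310 321
240 310 322
246 309 322
252 309 322
[(225, 60, 243), (227, 70, 243), (229, 60, 243), (231, 26, 220), (233, 20, 140), (235, 20, 140), (237, 19, 140), (239, 19, 140)] [(295, 19, 74, 111), (296, 18, 92, 114), (297, 21, 227, 126), (298, 21, 255, 130), (299, 21, 255, 132), (300, 21, 255, 131), (301, 21, 255, 131), (302, 21, 255, 129), (303, 21, 255, 130), (304, 21, 255, 132), (305, 22, 255, 157), (306, 27, 255, 244), (307, 28, 255, 252), (308, 28, 255, 252), (309, 28, 255, 252)]
```

Scaled: 0.02 m / 0.2 = 0.1, 0.018 m / 0.2 = 0.09.

Request:
nudge_tcp --pt "0.09 0.01 0 0 0" --pt "0.1 0 0 0 0" --pt "0.1 0 0 0 0" --pt "0.075 0 0 0 0" --pt "0.03 0 0.05 0 0" --pt "0 0 0.05 0 0" --pt "0 0 0.04 0 0" --pt "0 0 0 0 0" --pt "0 0 0 0 0" --pt "0 0 0 0 0"

```text
clock: 8.85
position: [0.589, 0.1889, 0.2735]
ee_rot: [2.106, 2.331, 0.001]
force: [0.7, 0.9, -0.8]
width: 0.083
gripper_force: 30.0
```

Run:
```python
from h import *
go([.5878,.1871,.2],.10)
p,T=shot('wrist'); im=p['image']; Mt=np.array(p['mount']); o=readout.observe(); H=o['position'][2]
cv2.imwrite('pics/w5.png',cv2.resize(im[190:320,240:400],None,fx=4,fy=4,interpolation=cv2.INTER_CUBIC))
for z in (.12,.126): print(z,[np.round(pix(p,Mt,[x,y,H-z]),1) for x,y in((.021,-.005),(.021,.005),(.024,-.008),(.024,.008))])
```

```text
t 8.85 pos [0.589  0.1889 0.2735] turn 0.0011 now [-0.0017 -0.0014  0.0735] after [-0.0017 -0.0014  0.0735] tilt [ 5.e-04  0.e+00 -1.e+00] F [ 0.7  0.9 -0.8] w 0.083 q7 -0.53
0.12 [array([308. , 221.3]), array([321.1, 221.3]), array([304. , 217.5]), array([325.1, 217.5])]
0.126 [array([307.8, 223.3]), array([321.3, 223.3]), array([303.7, 219.3]), array([325.3, 219.3])]
```

View pics/w5.png

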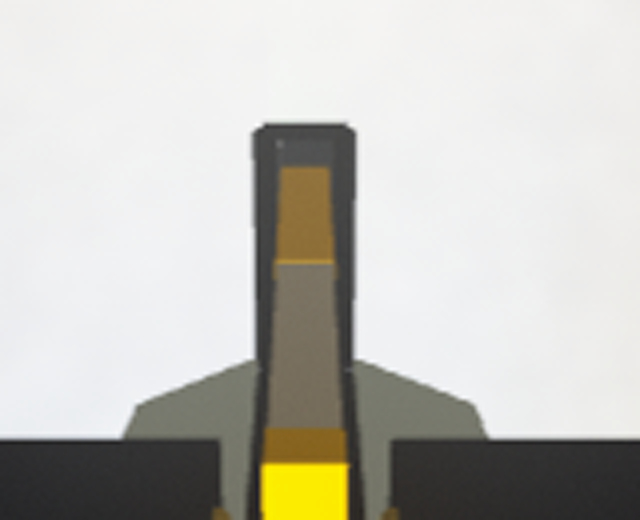

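The crop shows the tile's foot (280-331) centred in the mouth (253-354), with a little free space ahead at rows 126-167. I'll lower it gently.

Scaled: 0.005 m / 0.2 = 0.025, 0.0003 m / 0.2 = 0.0015.

Request:
nudge_tcp --pt "0.0015 -0.001 0.025 0 0" --pt "0 0 0.025 0 0" --pt "0 0 0.02 0 0" --pt "0 0 0.015 0 0" --pt "0 0 0.015 0 0" --pt "0 0 0 0 0"

```text
clock: 9.5
position: [0.5883, 0.1894, 0.2527]
ee_rot: [-2.105, -2.331, 0.001]
force: [0.4, -0.7, -0.2]
width: 0.086
gripper_force: 30.0
```

Request:
nudge_tcp --pt "0 0 0.015 0 0" --pt "0 0 0.015 0 0" --pt "0 0 0 0 0" --pt "0 0 0 0 0"

```text
clock: 9.9
position: [0.5884, 0.1895, 0.247]
ee_rot: [-2.105, -2.332, 0.001]
force: [0.4, -1.0, -1.5]
width: 0.092
gripper_force: 30.0
```

Scaled: 0.005 m / 0.2 = 0.025.

Request:
nudge_tcp --pt "0 0 0.025 0 0" --pt "0 0 0.025 0 0" --pt "0 0 0.025 0 0" --pt "0 0 0.025 0 0" --pt "0 0 0 0 0"

```text
clock: 10.4
position: [0.5881, 0.1894, 0.2261]
ee_rot: [-2.105, -2.331, 0.002]
force: [-1.1, -2.3, -1.2]
width: 0.083
gripper_force: 30.0
```

Request:
nudge_tcp --pt "0 0 0.03 0 0" --pt "0 0 0.03 0 0" --pt "0 0 0.03 0 0" --pt "0 0 0.03 0 0" --pt "0 0 0.015 0 0" --pt "0 0 0 0 0" --pt "0 0 0 0 0" --pt "0 0 0 0 0"

```text
clock: 11.2
position: [0.5882, 0.1895, 0.2001]
ee_rot: [-2.105, -2.332, 0.001]
force: [-0.5, -1.8, -2.0]
width: 0.087
gripper_force: 30.0
```

Run:
```python
from h import *
go([.5878,.1871,.199],.10)
p,T=shot('wrist'); a=p['image'][190:390,230:410]
q,_=shot('side'); b=q['image'][220:345,200:350]
a=cv2.resize(a,(504,560)); b=cv2.resize(b,(290,242)); c=np.zeros((560,800,3),np.uint8); c[:,:504]=a; c[:242,505:795]=b; cv2.imwrite('pics/fin.png',c)
```

```text
t 11.2 pos [0.5882 0.1895 0.2001] turn 0.0019 now [-0.0023 -0.0007  0.0011] after [-0.0023 -0.0007  0.0011] tilt [-6.e-04 -4.e-04 -1.e+00] F [-0.5 -1.8 -2. ] w 0.087 q7 -0.57
```

View pics/fin.png

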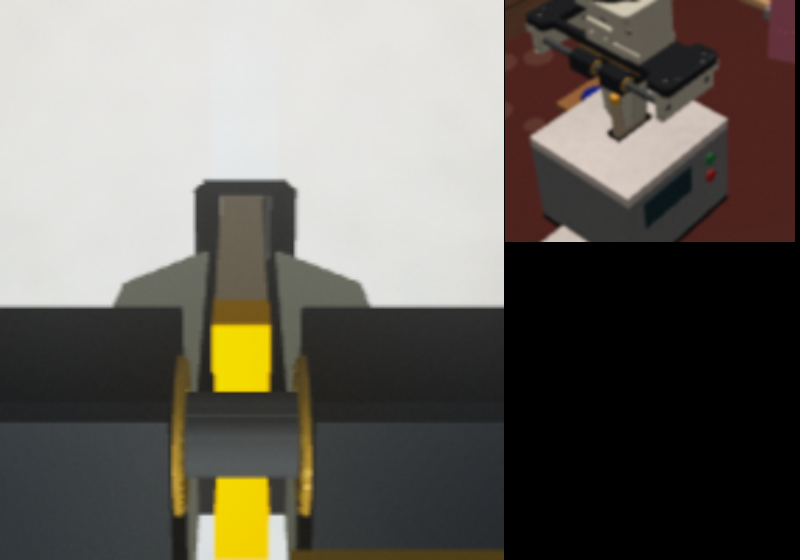

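Only bare clay and the yellow band show above the mouth; the glaze is out of sight below it, and forces are small. I'll add 2 mm of margin, let it settle and hand in.

Scaled: 0.002 m / 0.2 = 0.01, -0.0004 m / 0.2 = -0.002.

Request:
nudge_tcp --pt "-0.002 0 0.01 0 0" --pt "0 0 0 0 0" --pt "0 0 0 0 0" --pt "0 0 0 0 0" --pt "0 0 0 0 0" --pt "0 0 0 0 0"

```text
clock: 11.9
position: [0.5887, 0.1894, 0.1984]
ee_rot: [2.105, 2.332, 0.001]
force: [0.5, -1.5, -0.9]
width: 0.084
gripper_force: 30.0
```

```bash
python3 -c "
from cell import workorder; print(workorder.sign_off())"
```

```text
the job is handed in; nothing more can be done
None
```

The chip on the pad is yellow, so I put the yellow tile glaze-first into the reader's slot and handed the job in at 11.9 s. The gripper still holds it, with the glaze about 8 mm below the lid's upper face by the arm's position reading and the foot about 50 mm clear of the reader's floor.

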